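# Turn the blue-rimmed clay pot over onto the drying mat

### The arm

A 6-joint arm with a two-finger parallel gripper is mounted at the origin on the work surface. World frame = base frame: x ahead of the robot, y to its left, z up, the work surface at z = 0. Lengths are in mm, angles in rad, forces in N, time in s.
With the tool pointing down it reaches from about 350 to 875 mm from the base axis. Payload 4.2 kg.
Tool frame: the origin (TCP) lies at the very end of the fingers, on their centre line; the grasp point (between the pads) lies 19 mm behind it; z points along the fingers, y is the line along which they close (so a half turn about z gives the same grasp; the last joint's range is limited). The gripper opens to 87 mm and grips with 3 to 60 N. Pads are 19 mm wide; open, the fingers measure 117 mm over their backs; the gripper's body (75 mm by 190 mm) begins 51 mm behind the grasp point.
Start: joints at [-0.847, 0.385, 0.008, 0, -1.194, -0.259], TCP at [280.164, -558.666, 186.05] pointing down, gripper open.
Joint ranges: [-3.14, 3.14], [-1.21, 2.06], [-1.07, 1.41], [-3.16, 2.05], [-2.99, -0.16], [-3.1, 3.1]. Speed limits (rad/s): [2.79, 2.79, 3.14, 3.14, 3.14, 3.14].

### API

Orientations are given as a rotation vector (axis times angle).
In Python, from workcell import r, optics, workorder, finder gives the robot as it stands.
- The arm moves only by the shell command python3 -m jog 'ROWS' [OPENING] [FORCE]. ROWS is a JSON object of lists of equal length, an entry for each row: "xyz": the shift along the tool's x, y, z in cm, a list of three; "turn": the turn, a rotation vector about the tool's x, y, z in degrees, a list of three. In form: {"xyz": [[x, y, z], ...], "turn": [[wx, wy, wz], ...]}. A call has 1 to 8 rows; each row is the pose to reach, as a shift and turn from the pose commanded when the call began, along the tool's axes at that moment; what a row does not reach only later rows make up. A row lasts 1/10 s, in which the tool goes at most 50 mm and 8.59 degrees, less where a joint would pass 70% of its speed; a pose out of reach is approached as far as the arm can. A call with a gripper value outside its range is refused whole. OPENING is the closure, from 0 (fully open) to 1 (shut), set as the call begins (- or left out, the last holds). The fingers move at their own pace and stop on an object; FORCE is the grip in N (left out, the last holds). Time passes only in rows, so rows that repeat a pose let the fingers close. It gives the time, the measured TCP pose, the force, the opening and the grip force at its end, in the units of the state.
- r.observe(): the state, without advancing time (a new reading comes with each control period).
- optics.read_camera(name): name is "side" or "top"; returns a dict with "img" (480x640x3 uint8, red, green, blue), "K" (3x3 intrinsics, pixels), "xyz" and "attitude" of the camera in the world. Camera axes: x right, y down, z forward; pixel columns grow to the right and rows downward; lengths in mm; the calibration is good to about 2 mm. A picture is of the moment at which its call begins. There is no depth.
- workorder.hand_in(): hands the job in; it is judged then, once.
Trained networks look in the newest picture that a camera, given by its name, has taken for a name from the list of things; names that differ only in an ending like _2 or _b are one class to them, and where a whole thing is asked for, a point or a joint stands for the part that bears it (a point fixed in the world has none). Each returns a list of dicts, best first, with "confidence" (0 to 1); they miss things now and then, are a little off and sometimes report something else, mostly with a low value. They report only what shows in the picture. A call takes as long as a camera call.
- finder.boxes_of(camera, name): "bbox" ([left, top, right, bottom] in pixels, round what is visible of it).
The state is a dict: "time": time; "q": joint angles; "qd": joint speeds; "tau": joint torques, N m; "ee_pos": TCP position; "tool_rot": TCP orientation; "wrist_force": force on the tool from outside, world axes, zero at the start; "wrist_torque": the same for the moment, N m; "opening": opening from 0.0 (shut) to 1.0 (fully open); "gripper_force": force on a finger pad.
Only numpy, scipy, OpenCV 4.12 (cv2) and the standard library are available. Lean on these libraries where they do the work, as an engineer would, in place of code of your own. Each camera call takes 0.05 s, during which the arm holds its last target. There are 200 camera calls.

### The job

Take the blue-rimmed pot off the turntable, lay it on its side along the two rails of the wooden rest and let go of it, then take hold of it afresh and stand it upside down, mouth flat on the round cork mat and wholly on it. Never let the pot drop, and leave the two plain pots standing on the turntable, the mister and the glass cloche where they are.

Things in the scene. Friction and masses are not known exactly. Their poses are not given: they have to be found in the camera images.
- pot: Clay pot with a blue-glazed rim, the one to turn over. Round, hollow, open at the top, 70 mm tall, about 0.16 kg. Terracotta body tapers from 53 mm diameter at the foot to 57 mm at 54 mm height; above that a blue collar 61 mm in diameter runs up to the rim at 70 mm. Wall 4.5 to 5.5 mm, floor 6 mm. Origin: centre of the foot's underside; z runs from the foot to the mouth (up at the start). Its yaw means nothing. Starts upright on the turntable at one of three places.
- pot_mid (a point): Point on the blue-rimmed pot's axis 35 mm from its foot, half-way up.
- pot_rim (a point): Centre of the blue-rimmed pot's mouth, 70 mm from its foot.
- pot_b: Plain terracotta pot, same shape and size as the blue-rimmed one, to be left standing. Origin: centre of its underside.
- pot_c: Second plain terracotta pot, same shape and size, to be left standing. Origin: centre of its underside.
- turntable: Base of the round white ceramic turntable, disc 240 mm in diameter with its top 24 mm above the work surface. Origin: centre of the underside, on the turning axis. The disc turns stiffly (about 0.15 N m) if pushed. The three pots stand 85 mm from the axis, 120 degrees apart.
- rest: Fixed wooden rest on the work surface: dark base board 110 x 62 x 6 mm with two lighter parallel rails running along its own x axis (110 mm long, 9 mm wide, inner faces 36 mm apart, tops 20 mm above the work surface). A pot laid along the rails settles between them, the middle of its axis about 40 mm above the work surface and its mouth end tilted up by some 4 to 5 degrees; either end may carry the mouth. Origin: centre of the underside.
- mat: Round cork drying mat, fixed flat on the work surface, 190 mm in diameter, 8 mm thick. Origin: centre of the underside, so its top is at +8 mm.
- mister: Green plastic plant mister with white spray head, about 76 mm in diameter and 170 mm tall, standing loose; leave alone. Origin: centre of its underside.
- cloche: Clear glass bell cloche with a green ball knob, 104 mm in diameter, 145 mm tall, standing loose, mouth down; leave alone. Origin: centre of its underside.

How it is judged:
By the outcome, as a careful person would: the job done as asked, in the order asked, and still so for the second after the job is handed in, with the robot touching nothing.
It also fails if it takes over 61 s, if anything falls off the work surface, if the arm or the gripper's body presses on something with over 40 N, if the wrist force passes 120 N, or if a joint passes its speed limit or range.

## Working session

There is one attempt and no reset: what is moved stays moved. The work goes in short steps, Python scripts to look and compute and a shell command to move; the robot and the scene stay as the last step left them, time stands still between calls to the robot, and variables do not carry over. Pictures are saved under pics/ and viewed, at most 12 in all, crops included, and the job is handed in when it is done.

```bash
ls; mkdir -p pics
cat > h.py <<'E'
from workcell import r, optics, workorder, finder
import numpy as np, cv2
from scipy.spatial.transform import Rotation as R
def rot(a):
    a=np.array(a,float); return a if a.shape==(3,3) else R.from_rotvec(a).as_matrix()
def ray(c,u,v):
    d=rot(c['attitude'])@np.linalg.inv(c['K'])@np.array([u,v,1.]); return np.array(c['xyz'],float),d
def at_z(c,u,v,z):
    o,d=ray(c,u,v); return o+d*(z-o[2])/d[2]
def proj(c,p):
    q=c['K']@(rot(c['attitude']).T@(np.array(p,float)-c['xyz'])); return q[:2]/q[2]
def delta(pos,rotv=None):
    "shift (cm) and turn (deg) in tool axes from measured pose"
    s=r.observe(); T=rot(s['tool_rot'])
    d=T.T@(np.array(pos)-s['ee_pos'])/10
    w=np.zeros(3) if rotv is None else np.degrees(R.from_matrix(T.T@rot(rotv)).as_rotvec())
    return d.round(2),w.round(1)
E
python3 - <<'E'
from h import *
s=r.observe(); print({k:np.round(v,3) for k,v in s.items()}); print(rot(s['tool_rot']).round(3))
for n in('top','side'):
    c=optics.read_camera(n); cv2.imwrite(f'pics/{n}0.png',c['img'][:,:,::-1]); print(n,c['K'],c['xyz'],c['attitude'])
    for o in('pot','pot_b','turntable','rest','mat','mister','cloche'):
        print(o,[(np.round(b['bbox']).tolist(),round(b['confidence'],2)) for b in finder.boxes_of(n,o)])
E
```

```text
pics
{'time': np.float64(0.0), 'q': array([-8.470e-01,  3.860e-01,  7.000e-03, -1.000e-03, -1.194e+00,
       -2.590e-01]), 'qd': array([-0.   ,  0.002,  0.   ,  0.001, -0.001, -0.001]), 'tau': array([ 0.0000e+00, -3.9067e+01,  1.8741e+01,  4.2200e+00,  1.1000e-02,
       -0.0000e+00]), 'ee_pos': array([ 279.876, -558.067,  184.936]), 'tool_rot': array([ 7.230e-01, -3.057e+00, -3.000e-03]), 'wrist_force': array([ 0.336, -0.873,  0.178]), 'wrist_torque': array([ 0.01 , -0.013, -0.019]), 'gripper_force': np.float64(0.0), 'opening': np.float64(1.0)}
[[-0.894 -0.448 -0.001]
 [-0.448  0.894  0.002]
 [ 0.     0.002 -1.   ]]
top [[454.8128316    0.         316.47077808]
 [  0.         454.8128316  241.62797668]
 [  0.           0.           1.        ]] [ 471.43338968   -5.69049917 1203.4214565 ] [-2.15394318  2.17030266 -0.14470708]
pot [([241.0, 273.0, 268.0, 299.0], 0.93), ([228.0, 223.0, 254.0, 242.0], 0.7), ([181.0, 261.0, 215.0, 290.0], 0.55)]
pot_b [([241.0, 273.0, 268.0, 299.0], 0.93), ([228.0, 223.0, 254.0, 242.0], 0.7), ([181.0, 261.0, 215.0, 290.0], 0.55)]
turntable [([188.0, 225
[... 185 characters left out ...]
.0, 214.0], 0.71)]
side [[608.21292008   0.         310.37796764]
 [  0.         608.21292008 238.11490565]
 [  0.           0.           1.        ]] [  95.27943084  601.90529772 1065.35583131] [-0.94842693  2.58865626 -0.91606784]
pot [([228.0, 340.0, 263.0, 384.0], 0.79), ([293.0, 298.0, 331.0, 345.0], 0.75), ([230.0, 273.0, 258.0, 314.0], 0.71)]
pot_b [([228.0, 340.0, 263.0, 384.0], 0.79), ([293.0, 298.0, 331.0, 345.0], 0.75), ([230.0, 273.0, 258.0, 314.0], 0.71)]
turntable [([207.0, 283.0, 330.0, 394.0], 0.89)]
rest [([362.0, 233.0, 408.0, 283.0], 0.62)]
mat [([404.0, 181.0, 488.0, 241.0], 0.69)]
mister [([138.0, 289.0, 184.0, 358.0], 0.68)]
cloche [([278.0, 160.0, 324.0, 226.0], 0.84)]
```

View pics/top0.png

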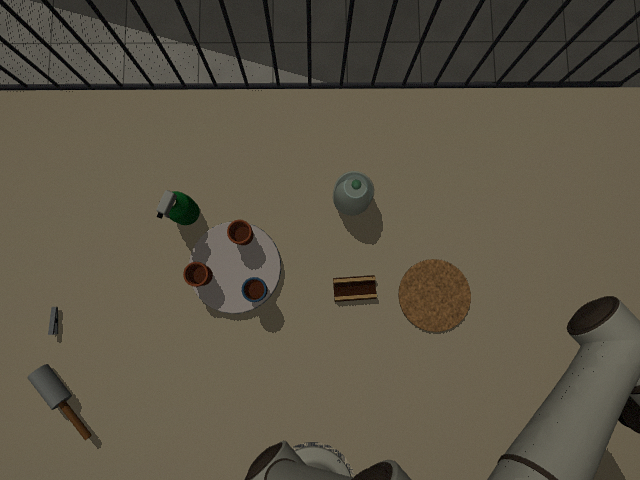

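View pics/side0.png

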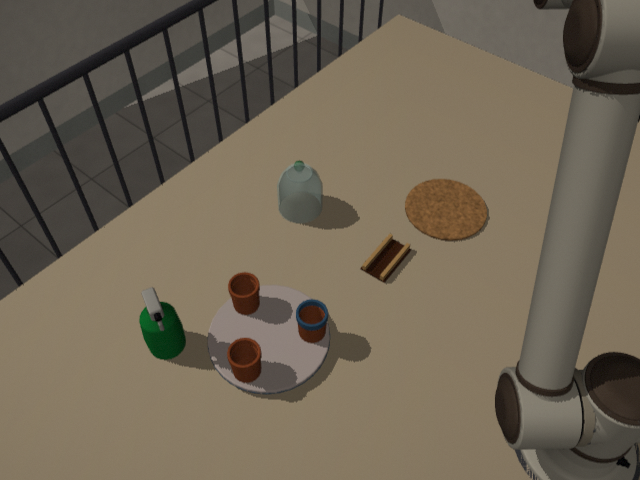

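The blue-rimmed pot is at about (255,289) in the top view and (312,322) in the side view. The rest is at (355,289) with its rails along the image x axis, and the mat is at (435,296). Next I turn these into world positions.

Run:
```python
from h import *
C={n:optics.read_camera(n) for n in('top','side')}
for n,c in C.items():
    hsv=cv2.cvtColor(c['img'],cv2.COLOR_RGB2HSV)
    m=((hsv[...,0]>98)&(hsv[...,0]<120)&(hsv[...,1]>100)).astype('uint8')
    k,l,st,ce=cv2.connectedComponentsWithStats(m); i=1+st[1:,4].argmax(); 
    pts=np.argwhere(l==i)[:,::-1]; e=cv2.minEnclosingCircle(pts.astype(np.float32)); print(n,'blue',st[i],e)
    x0,y0,w,h=st[i][:4]
    if n=='top': print('rim@94 top',at_z(c,x0+w/2-.5,y0+h/2-.5,92))
    else: print('rim@94 side via bbox',at_z(c,x0+w/2-.5,y0+w/2*0.75,94))
t=C['top']
print('turn',at_z(t,235,268,24))
# mat & rest by colour in top
hsv=cv2.cvtColor(t['img'],cv2.COLOR_RGB2HSV)
sub=hsv[250:345,385:485]; m=(sub[...,1]>115).astype('uint8')
m=cv2.morphologyEx(m,cv2.MORPH_CLOSE,np.ones((5,5)));k,l,st,ce=cv2.connectedComponentsWithStats(m);i=1+st[1:,4].argmax();print('mat',st[i],at_z(t,*(ce[i]+[385,250]),8))
print('mat box',at_z(t,435,296.5,8), 'side',at_z(C['side'],446,210,8))
sub=t['img'][268:310,325:385].astype(int); g=sub.sum(2); 
m=(g>330)|(g<150); 
hs=hsv[268:310,325:385]; m=((hs[...,1]>105)).astype('uint8')
k,l,st,ce=cv2.connectedComponentsWithStats(m);i=1+st[1:,4].argmax();print(st[i])
b=cv2.boxPoints(cv2.minAreaRect(np.argwhere(l==i)[:,::-1].astype(np.float32)))+[325,268]
P=np.array([at_z(t,*p,20) for p in b]);print('rest corners',P.round(0).tolist(),P.mean(0))
print('cloche',at_z(t,353,193,80),'mister',at_z(t,180,207,80))
crop=np.vstack([cv2.resize(t['img'][240:340,180:480],None,fx=2.6,fy=2.6,interpolation=2)[:,:,::-1],cv2.resize(C['side']['img'][170:290,350:500],(390,312))[:,:,::-1].repeat(2,1)])
cv2.imwrite('pics/c1.png',cv2.resize(crop,(780,572)))
```

```text
top blue [242 278  25  24 129] ((253.84597778320312, 289.2393493652344), 12.28099250793457)
rim@94 top [493.58363847 135.30144987  92.        ]
side blue [296 300  32  30 344] ((311.3461608886719, 314.5), 15.823173522949219)
rim@94 side via bbox [493.56635709 138.57877907  94.        ]
turn [550.7298714 193.5656414  24.       ]
mat [  14    9   72   73 4089] [ 476.66758439 -325.18897045    8.        ]
mat box [ 473.27088816 -327.09183646    8.        ] side [ 469.70973628 -315.96199387    8.        ]
[  8   7  44  27 975]
rest corners [[524.0, -59.0, 20.0], [531.0, -169.0, 20.0], [470.0, -172.0, 20.0], [463.0, -63.0, 20.0]] [ 496.82510917 -115.76890299   20.        ]
cloche [ 734.20019455 -110.6781977    80.        ] mister [700.9509144  323.82396449  80.        ]
```

View pics/c1.png

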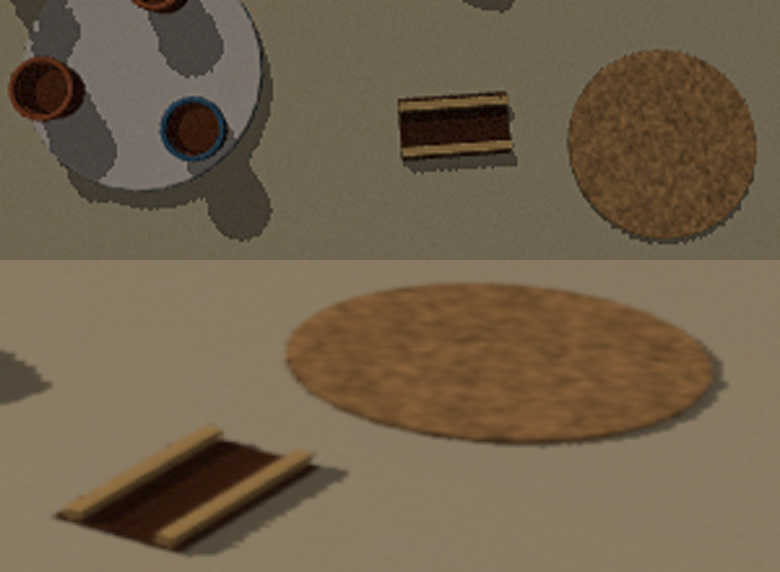

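```bash
cat >> h.py <<'E'
Z=np.array([0,0,1.]); U=np.array([-.063,.998,0]); U/=np.linalg.norm(U)
def tool(deg,u=U):
    t=np.radians(deg); d=np.sin(t)*u-np.cos(t)*Z; y=np.cross(Z,u); return np.column_stack([np.cross(y,d),y,d])
def go(mid,deg,back,u=U,over=14):
    T=tool(deg,u); return delta(np.array(mid)+(over-back)*T[:,2],T)
E
python3 - <<'E'
from h import *
print(go([493.5,137,59],45,220)); print(go([493.5,137,59],45,120))
c=optics.read_camera('top'); sub=c['img'][268:312,325:388].astype(int)
m=((sub[...,0]-sub[...,2]>45)&(sub[...,0]>135)).astype('uint8')
k,l,st,ce=cv2.connectedComponentsWithStats(m); print(st)
P=[]
for i in range(1,k):
    if st[i,4]>40:
        p=np.argwhere(l==i)[:,::-1]+[325,268]; W=np.array([at_z(c,*q,20)[:2] for q in p]); w=W-W.mean(0)
        v=np.linalg.svd(w)[2][0]; print(W.mean(0),np.degrees(np.arctan2(v[1],v[0])))
E
```

```text
(array([-44.56,  39.21,  -1.86]), array([-26.2, -39.7, -63.3]))
(array([-47.32,  45.72,   5.21]), array([-26.2, -39.7, -63.3]))
[[   0    0   63   44 2772]]
```

```bash
python3 -m jog '{"xyz":[[-4,3.5,-0.5],[-8,7,-0.8],[-12,10.5,-1],[-16,14,-1.2],[-20,17.5,-1.4],[-24,21,-1.6],[-28,24.5,-1.7],[-32,28,-1.8]],"turn":[[-2,-3.5,-5],[-4,-7,-10],[-6,-10,-16],[-9,-13,-21],[-11,-17,-27],[-13,-20,-32],[-15,-23,-37],[-18,-27,-43]]}' 0
python3 - <<'E'
from h import *
print(r.observe()['q'],go([493.5,137,59],45,220)); print(go([493.5,137,59],45,120))
c=optics.read_camera('top'); g=cv2.resize(c['img'][260:320,315:395],(800,600),interpolation=0)
sub=c['img'][268:312,325:388].astype(int); print(sub[4:30,25].tolist()); print(sub[4:30,40].tolist())
E
```

```text
time: 1.75
ee_pos: [431.5, -186.7, 204.7]
tool_rot: [-1.574, 2.203, 0.562]
wrist_force: [0.7, -0.6, 0.4]
opening: 0.995
gripper_force: 0.0
[-0.47567033  0.27623403 -0.04243028 -0.52180837 -1.47210603  0.25674108] (array([-16.44,  -1.5 ,   9.81]), array([ -8.3, -12.5, -20. ]))
(array([-18.3 ,   0.28,  19.48]), array([ -8.3, -12.5, -20. ]))
[[116, 106, 86], [116, 107, 86], [115, 103, 83], [115, 107, 86], [85, 79, 64], [42, 28, 19], [123, 105, 71], [123, 97, 59], [122, 100, 62], [74, 56, 35], [29, 22, 14], [21, 14, 5], [17, 3, 0], [22, 11, 7], [39, 23, 12], [39, 18, 7], [41, 28, 19], [32, 15, 0], [39, 24, 15], [36, 19, 10], [36, 17, 9], [41, 20, 9], [41, 23, 7], [54, 35, 18], [118, 95, 60], [121, 95, 58]]
[[113, 104, 83], [115, 105, 85], [118, 109, 89], [101, 90, 70], [44, 26, 20], [123, 104, 72], [121, 96, 61], [120, 94, 58], [72, 57, 33], [25, 10, 0], [23, 15, 13], [25, 16, 13], [20, 13, 2], [39, 22, 18], [43, 27, 19], [38, 21, 15], [35, 18, 9], [36, 17, 9], [37, 20, 5], [41, 23, 13], [43, 24, 12], [37, 15, 2], [73, 51, 32], [119, 93, 59], [119, 93, 57], [125, 101, 63]]
```

```bash
python3 -m jog '{"xyz":[[-3,-0.3,1.8],[-6,-0.6,3.6],[-9,-0.9,5.4],[-12,-1.1,7.2],[-15,-1.4,9],[-16.4,-1.5,9.8],[-16.4,-1.5,9.8]],"turn":[[-2,-2.5,-4],[-3.5,-5,-8],[-5,-7.5,-12],[-7,-10,-16],[-8,-12,-19],[-8.3,-12.5,-20],[-8.3,-12.5,-20]]}'
python3 - <<'E'
from h import *
print(r.observe()['q'],go([493.5,137,59],45,0)); print(go([493.5,137,59],45,120))
c=optics.read_camera('top'); sub=c['img'][268:312,325:388].astype(int)
m=((sub[...,0]-sub[...,2]>44)&(sub[...,0]>88)).astype('uint8')
k,l,st,ce=cv2.connectedComponentsWithStats(m); print(st.tolist())
for i in range(1,k):
    if st[i,4]>40:
        p=np.argwhere(l==i)[:,::-1]+[325,268]; W=np.array([at_z(c,*q,20)[:2] for q in p]); v=np.linalg.svd(W-W.mean(0))[2][0]; print(W.mean(0),v)
for z in(92,94):
  pass
cv2.imwrite('pics/t2.png',np.hstack([c['img'][130:430,100:500],optics.read_camera('side')['img'][130:430,150:550]])[:,:,::-1])
E
```

```text
time: 2.5
ee_pos: [503.1, -9.9, 202.6]
tool_rot: [-1.82, 1.717, 0.757]
wrist_force: [-0.8, -0.2, 0.5]
opening: 0.997
gripper_force: 0.0
[-0.24529377  0.36729809  0.02603935 -0.73853007 -1.53693014  0.44931933] (array([-2.800e-01,  1.000e-02,  2.196e+01]), array([ 0.1, -0.1, -0.3]))
(array([-0.27,  0.02,  9.96]), array([ 0.1, -0.1, -0.3]))
[[0, 0, 63, 44, 2636], [25, 0, 6, 13, 37], [8, 11, 13, 4, 38], [27, 27, 6, 4, 20], [40, 27, 1, 3, 3], [10, 28, 12, 4, 38]]
```

View pics/t2.png

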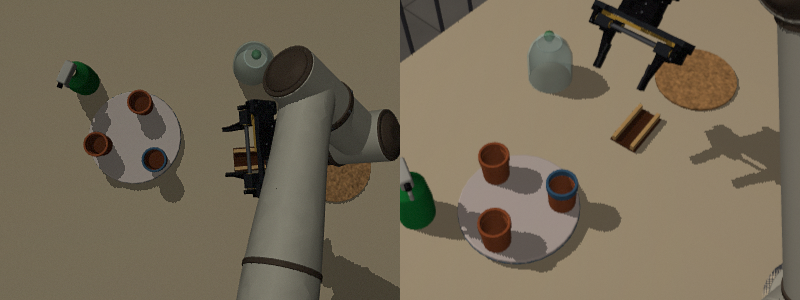

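```bash
python3 -m jog '{"xyz":[[0,0,2.5],[-0.1,0,5.5],[-0.1,0,8.5],[-0.2,0,11.5],[-0.3,0,14],[-0.3,0,16],[-0.3,0,18],[-0.3,0,19]],"turn":[[0,0,0],[0,0,0],[0,0,0],[0,0,0],[0,0,0],[0,0,0],[0,0,0],[0,0,0]]}' 0
python3 - <<'E'
from h import *
print(go([493.5,137,59],45,0))
c=optics.read_camera('side');t=optics.read_camera('top')
cv2.imwrite('pics/t3.png',np.hstack([cv2.resize(t['img'][220:370,180:380],(400,300)),cv2.resize(c['img'][230:380,200:400],(400,300))])[:,:,::-1])
E
```

```text
time: 3.4
ee_pos: [493.8, 124.8, 69.9]
tool_rot: [-1.817, 1.72, 0.757]
wrist_force: [0.5, -0.2, 0.5]
opening: 0.996
gripper_force: 0.0
(array([-0.1 , -0.05,  3.03]), array([-0. , -0.1, -0.4]))
```

View pics/t3.png

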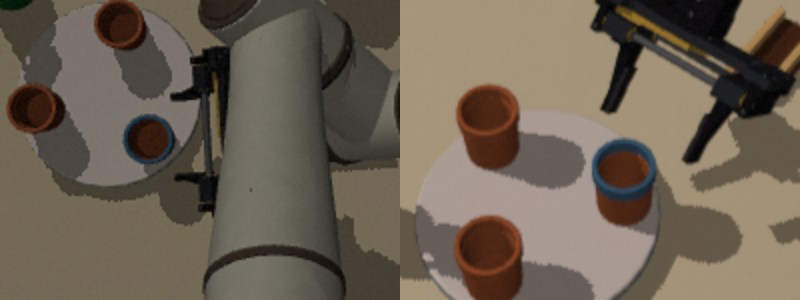

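The fingers straddle the blue-rimmed pot symmetrically, with tips near top-view pixels (266,268) and (269,309) and the pot at row 289. I'll advance the last 3 cm and close.

```bash
python3 -m jog '{"xyz":[[0,0,1],[-0.1,0,2],[-0.1,0,2.7],[-0.1,0,3],[-0.1,0,3]],"turn":[[0,0,0],[0,0,0],[0,0,0],[0,0,0],[0,0,0]]}' 0; python3 -m jog '{"xyz":[[0,0,0],[0,0,0],[0,0,0],[0,0,0],[0,0,0],[0,0,0],[0,0,0],[0,0,0]],"turn":[[0,0,0],[0,0,0],[0,0,0],[0,0,0],[0,0,0],[0,0,0],[0,0,0],[0,0,0]]}' 1 25
python3 - <<'E'
from h import *
s=r.observe();print(s['opening']*87,go([493.5,137,59],45,0))
c=optics.read_camera('side');t=optics.read_camera('top')
cv2.imwrite('pics/t4.png',np.hstack([cv2.resize(t['img'][220:370,180:380],(400,300)),cv2.resize(c['img'][230:380,200:400],(400,300))])[:,:,::-1])
E
```

```text
time: 4.0
ee_pos: [492.8, 147.2, 49.7]
tool_rot: [-1.818, 1.718, 0.757]
wrist_force: [-0.5, -0.8, -0.0]
opening: 1.0
gripper_force: 0.0
time: 4.8
ee_pos: [492.6, 147.1, 50.1]
tool_rot: [-1.818, 1.718, 0.757]
wrist_force: [-1.3, 0.3, 1.7]
opening: 0.603
gripper_force: 23.7
52.45648763376159 (array([ 0.09, -0.02,  0.06]), array([ 0. , -0. , -0.4]))
```

View pics/t4.png

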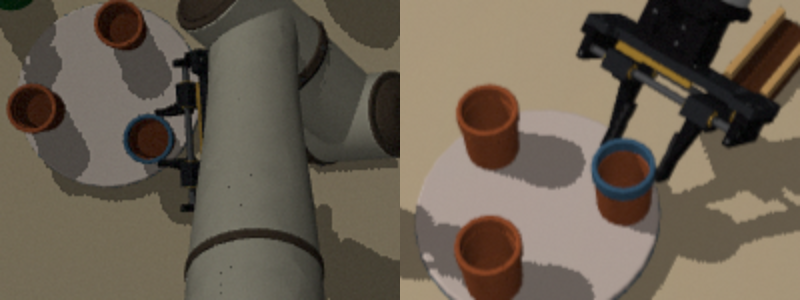

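Run:
```python
from h import *
s=r.observe(); T=rot(s['tool_rot']); p=s['ee_pos']
for n,o in(('top',(180,220)),('side',(200,230))):
    c=optics.read_camera(n)
    for k in(-26,26): print(n,(2*(proj(c,p+T[:,1]*k)-o)).round(0))
    for z in(24,59,94): print(' pot',z,(2*(proj(c,[493.5,137,z])-o)).round(0))
    hsv=cv2.cvtColor(c['img'],cv2.COLOR_RGB2HSV)
    m=((hsv[...,0]>98)&(hsv[...,0]<120)&(hsv[...,1]>100)).astype('uint8')
    st=cv2.connectedComponentsWithStats(m)[2]; print(st[1+st[1:,4].argmax()])
    cv2.imwrite(f'pics/z_{n}.png',cv2.resize(c['img'][255:325,225:315] if n=='top' else c['img'][280:350,270:360],(400,311),interpolation=2)[:,:,::-1])
cv2.imwrite('pics/z.png',np.hstack([cv2.imread('pics/z_top.png'),cv2.imread('pics/z_side.png')]))
```

```text
top [142. 120.]
top [144. 161.]
 pot 24 [153. 140.]
 pot 59 [150. 140.]
 pot 94 [146. 139.]
[242 277  25  25 135]
side [197. 181.]
side [240. 209.]
 pot 24 [224. 201.]
 pot 59 [224. 183.]
 pot 94 [224. 163.]
[296 298  32  32 353]
```

View pics/z.png

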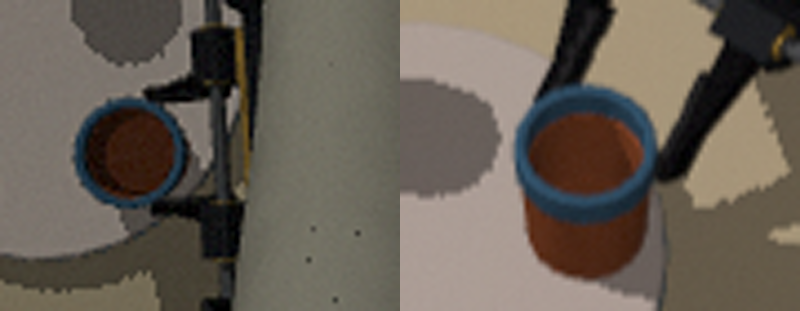

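Run:
```python
from h import *
T=rot([-1.817, 1.72, 0.757]); p=np.array([493.8,124.8,69.9])
for n,o in(('top',(180,220)),('side',(200,230))):
    c=optics.read_camera(n)
    for k in(-43.5,43.5): print(n,[(2*(proj(c,p+T[:,1]*k-b*T[:,2])-o)).round(0).tolist() for b in(0,19,38,57)])
s=r.observe(); p=s['ee_pos']
for k in(-26,26): print(n,[((proj(c,p+T[:,1]*k-b*T[:,2]))).round(0).tolist() for b in(0,19,38,57)])
```

```text
top [[157.0, 104.0], [167.0, 103.0], [177.0, 101.0], [187.0, 100.0]]
top [[160.0, 175.0], [170.0, 174.0], [180.0, 173.0], [191.0, 173.0]]
side [[196.0, 145.0], [204.0, 128.0], [213.0, 111.0], [221.0, 94.0]]
side [[269.0, 192.0], [278.0, 174.0], [286.0, 157.0], [295.0, 139.0]]
side [[298.0, 320.0], [302.0, 312.0], [307.0, 303.0], [311.0, 295.0]]
side [[320.0, 334.0], [324.0, 326.0], [328.0, 317.0], [333.0, 309.0]]
```

Run:
```python
from h import *
t=optics.read_camera('top'); s=optics.read_camera('side')
def tri(a,b):
    A=[];B=[]
    for c,p in((t,a),(s,b)):
        o,d=ray(c,*p); d/=np.linalg.norm(d); M=np.eye(3)-np.outer(d,d); A.append(M);B.append(M@o)
    x=np.linalg.lstsq(np.vstack(A),np.hstack(B),rcond=None)[0]; return x.round(0), (proj(t,x)-a).round(1),(proj(s,x)-b).round(1)
print('t3',tri((266,268.5),(303.5,284.5)),tri((268,309),(344,310)),'meas mid 493.8 124.8 69.9')
print('t2',tri((323,258),(350,195)),tri((326,310),(393,218)),'meas mid 503 -10 203')
im=s['img']
for v in range(316,342,3): print(v,im[v,312:340:3].tolist())
st=r.observe(); print(st['q'],st['ee_pos'],st['wrist_force'])
```

```text
t3 (array([543., 105., 101.]), array([0.2, 0.3]), array([-0.4, -0.1])) (array([447., 100., 102.]), array([-0., -0.]), array([0., 0.])) meas mid 493.8 124.8 69.9
t2 (array([551., -33., 235.]), array([1.5, 2.4]), array([-3.1, -0.5])) (array([447., -34., 244.]), array([-0.2, -0.3]), array([0.4, 0. ])) meas mid 503 -10 203
316 [[78, 38, 18], [78, 38, 21], [76, 38, 21], [74, 38, 22], [88, 71, 73], [21, 32, 41], [7, 9, 11], [11, 5, 9], [131, 117, 98], [165, 148, 121]]
319 [[85, 44, 26], [78, 40, 23], [72, 36, 18], [66, 41, 34], [44, 71, 92], [26, 28, 29], [11, 13, 12], [57, 51, 42], [164, 148, 122], [165, 148, 122]]
322 [[78, 38, 18], [78, 40, 25], [70, 59, 66], [44, 70, 91], [22, 37, 48], [93, 85, 75], [99, 88, 71], [107, 96, 77], [165, 149, 122], [166, 149, 121]]
325 [[47, 74, 97], [44, 70, 90], [31, 51, 68], [27, 42, 55], [51, 31, 23], [99, 91, 86], [100, 90, 73], [100, 90, 74], [164, 149, 121], [165, 147, 121]]
328 [[26, 44, 57], [28, 45, 58], [39, 41, 47], [60, 30, 17], [60, 30, 18], [103, 94, 90], [101, 89, 73], [100, 89, 72], [99, 89, 73], [99, 90, 72]]
331 [[77, 39, 23], [74, 37, 20], [72, 37, 18], [67, 32, 16], [58, 30, 17], [104, 94, 89], [100, 90, 72], [99, 89, 72], [99, 88, 71], [100, 88, 72]]
334 [[77, 38, 20], [74, 36, 21], [70, 36, 20], [67, 35, 19], [68, 47, 40], [105, 95, 90], [83, 80, 69], [99, 88, 72], [102, 90, 73], [100, 89, 73]]
337 [[77, 39, 23], [73, 36, 21], [69, 34, 15], [66, 34, 21], [104, 96, 90], [105, 97, 91], [84, 80, 70], [102, 90, 74], [102, 91, 75], [100, 89, 73]]
340 [[76, 40, 21], [74, 38, 23], [71, 36, 21], [105, 95, 91], [104, 94, 90], [105, 96, 93], [100, 89, 72], [100, 88, 73], [100, 90, 73], [100, 90, 73]]
[ 0.00985694  0.48739335 -0.21204485 -0.89538518 -1.1298672   0.55802379] [492.76436239 147.01836939  50.12112093] [-2.23711554  0.35298379  3.57777405]
```

The pictures put the visible fingertips about 35 mm short of the reported TCP, in both views and at both poses. So the pads are only on the near edge of the collar. I'll open, go deeper and look again.

```bash
python3 -m jog '{"xyz":[[0,0,0],[0,0,0],[0,0,0],[0,0,0],[0.3,0,0.7],[0.5,0,1.4],[0.6,0,2.1],[0.6,0,2.6]],"turn":[[0,0,0],[0,0,0],[0,0,0],[0,0,0],[0,0,0],[0,0,0],[0,0,0],[0,0,0]]}' 0; python3 -m jog '{"xyz":[[0,0,0.4],[0,0,0.6],[0,0,0.6]],"turn":[[0,0,0],[0,0,0],[0,0,0]]}'
python3 - <<'E'
from h import *
a=[]
for n in('top','side'):
    c=optics.read_camera(n)
    a.append(cv2.resize(c['img'][250:330,225:325] if n=='top' else c['img'][270:350,265:365],(400,320),interpolation=2))
    hsv=cv2.cvtColor(c['img'],cv2.COLOR_RGB2HSV)
    m=((hsv[...,0]>98)&(hsv[...,0]<120)&(hsv[...,1]>100)).astype('uint8')
    st=cv2.connectedComponentsWithStats(m)[2]; print(st[1+st[1:,4].argmax()])
cv2.imwrite('pics/z2.png',np.hstack(a)[:,:,::-1])
E
```

```text
time: 6.0
ee_pos: [491.7, 161.4, 26.4]
tool_rot: [-1.818, 1.719, 0.758]
wrist_force: [0.3, 0.5, 0.1]
opening: 0.998
gripper_force: 0.0
time: 6.3
ee_pos: [491.8, 165.4, 22.9]
tool_rot: [-1.818, 1.718, 0.756]
wrist_force: [-0.2, 0.1, -0.0]
opening: 0.998
gripper_force: 0.0
[242 277  24  25 131]
[295 300  33  30 350]
```

View pics/z2.png

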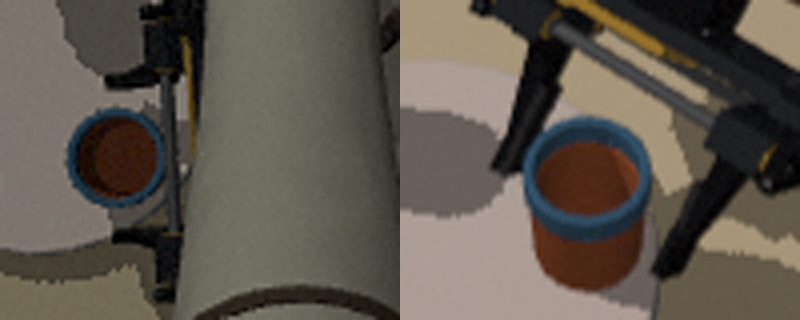

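```bash
cat >> h.py <<'E'
def tri(a,b):
    t=optics.read_camera('top'); s=optics.read_camera('side'); A=[];B=[]
    for c,p in((t,a),(s,b)):
        o,d=ray(c,*p); d/=np.linalg.norm(d); M=np.eye(3)-np.outer(d,d); A.append(M);B.append(M@o)
    x=np.linalg.lstsq(np.vstack(A),np.hstack(B),rcond=None)[0]; return x.round(1), (proj(t,x)-a).round(1),(proj(s,x)-b).round(1)
E
python3 - <<'E'
from h import *
print(tri((252,270),(290,312)),tri((254,309),(330.5,338)))
print('rim',tri((253.7,289.2),(311.5,314.5)))
E
```

```text
(array([543.2, 145.7,  51.8]), array([0.1, 0.1]), array([-0.1, -0. ])) (array([445.8, 139.8,  52.8]), array([0., 0.]), array([-0.1, -0. ]))
rim (array([494.6, 137.3,  82.6]), array([-0., -0.]), array([0.1, 0. ]))
```

```bash
python3 -m jog '{"xyz":[[0,0,0.4],[0,0,0.4]],"turn":[[0,0,0],[0,0,0]]}'; python3 -m jog '{"xyz":[[0,0,0],[0,0,0],[0,0,0],[0,0,0],[0,0,0],[0,0,0],[0,0,0]],"turn":[[0,0,0],[0,0,0],[0,0,0],[0,0,0],[0,0,0],[0,0,0],[0,0,0]]}' 1 25;  python3 -m jog '{"xyz":[[-0.3,0,-0.3],[-1,0,-1],[-2,0,-2],[-3,0,-3],[-4.5,0,-4.5],[-6,0,-6],[-7,0,-7],[-7,0,-7]],"turn":[[0,0,0],[0,0,0],[0,0,0],[0,0,0],[0,0,0],[0,0,0],[0,0,0],[0,0,0]]}'
python3 - <<'E'
from h import *
s=r.observe();print(s['opening']*87,s['q'])
for n in('top','side'):
    c=optics.read_camera(n)
    hsv=cv2.cvtColor(c['img'],cv2.COLOR_RGB2HSV)
    m=((hsv[...,0]>98)&(hsv[...,0]<120)&(hsv[...,1]>100)).astype('uint8')
    st=cv2.connectedComponentsWithStats(m)[2]; print(st[1+st[1:,4].argmax()])
E
```

```text
time: 6.9
ee_pos: [491.5, 168.3, 20.0]
tool_rot: [-1.818, 1.719, 0.757]
wrist_force: [-0.9, -0.0, 0.3]
opening: 1.0
gripper_force: 0.0
time: 7.6
ee_pos: [491.7, 168.0, 20.4]
tool_rot: [-1.818, 1.718, 0.756]
wrist_force: [-0.1, -0.1, 0.8]
opening: 0.638
gripper_force: 25.0
time: 8.4
ee_pos: [493.4, 168.2, 122.3]
tool_rot: [-1.819, 1.714, 0.75]
wrist_force: [-0.2, 0.8, -2.2]
opening: 0.64
gripper_force: 25.0
55.692079596379926 [ 0.05992519  0.36912992 -0.1755219  -0.86331514 -1.19276357  0.40524801]
[235 274  25  28 159]
[293 267  35  33 428]
```

```bash
cat >> h.py <<'E'
OFF=np.array([-5.4,0,-49])
def gm(mid,deg,off=OFF,u=U):
    T=tool(deg,u); return delta(np.array(mid)-T@off,T)
E
python3 - <<'E'
from h import *
print(gm([495,60,170],20)); print(gm([497,-116,150],-40))
E
```

```text
(array([ 6.65,  0.32, -7.01]), array([ 0. , 25. , -0.4]))
(array([ 22.87,   1.11, -22.33]), array([ 0.2, 85. , -0.3]))
```

```bash
python3 -m jog '{"xyz":[[0.7,0,-0.8],[2,0.1,-2.2],[3.5,0.2,-3.8],[5.2,0.3,-5.4],[7,0.3,-7],[8.6,0.4,-8.6],[10.2,0.5,-10.2],[11.4,0.6,-11.2]],"turn":[[0,2.5,0],[0,7.5,0],[0,13,0],[0,19,0],[0,25,-0.1],[0,31,-0.2],[0,37,-0.2],[0,42.5,-0.2]]}'
python3 - <<'E'
from h import *
print(r.observe()['q'],gm([497,-116,150],-40))
E
```

```text
time: 9.3
ee_pos: [494.6, 7.4, 117.2]
tool_rot: [-2.27, 2.137, 0.049]
wrist_force: [0.8, 0.5, -2.6]
opening: 0.639
gripper_force: 25.0
[ 0.31508947  0.23426029 -0.38252154 -0.04791065 -0.94940214 -0.22690389] (array([15.89,  0.5 , -0.5 ]), array([ 0.3, 42.2, -0.1]))
```

```bash
python3 -m jog '{"xyz":[[2,0,0],[4,0.1,-0.1],[6.2,0.2,-0.2],[8.4,0.3,-0.3],[10.6,0.3,-0.4],[12.8,0.4,-0.5],[14.8,0.5,-0.5],[15.9,0.5,-0.5]],"turn":[[0,5,0],[0,10.5,0],[0.1,16,0],[0.1,22,0],[0.2,28,0],[0.2,34,0],[0.3,39.5,-0.1],[0.3,42.2,-0.1]]}'
python3 -m jog '{"xyz":[[0,0,0],[0,0,0]],"turn":[[0,0,0],[0,0,0]]}'
python3 - <<'E'
from h import *
print(r.observe()['q'],gm([497,-116,150],-40))
a=[]
for n in('top','side'):
    c=optics.read_camera(n); print(proj(c,[497,-116,150]),proj(c,[497,-116,20]))
    a.append(c['img'][180:400,240:460] if n=='top' else c['img'][100:320,250:470])
    cv2.imwrite(f'pics/raw_{n}1.png',c['img'][:,:,::-1])
cv2.imwrite('pics/z3.png',cv2.resize(np.hstack(a),(800,400),interpolation=2)[:,:,::-1])
E
```

```text
time: 10.1
ee_pos: [498.0, -151.8, 114.0]
tool_rot: [1.883, -1.763, 0.68]
wrist_force: [0.0, -0.3, -3.0]
opening: 0.635
gripper_force: 24.9
time: 10.3
ee_pos: [499.7, -150.8, 115.3]
tool_rot: [1.885, -1.769, 0.68]
wrist_force: [-0.4, 0.2, -2.7]
opening: 0.64
gripper_force: 24.9
[ 0.34979938  0.31790609 -0.77376005  0.87193085 -0.92749589 -0.98513862] (array([0.1 , 0.05, 0.  ]), array([-0. ,  0.3,  0. ]))
[359.86423144 286.66096241] [354.64100211 287.92577749]
[392.2358966  213.26517923] [386.31983707 252.94974157]
```

View pics/z3.png

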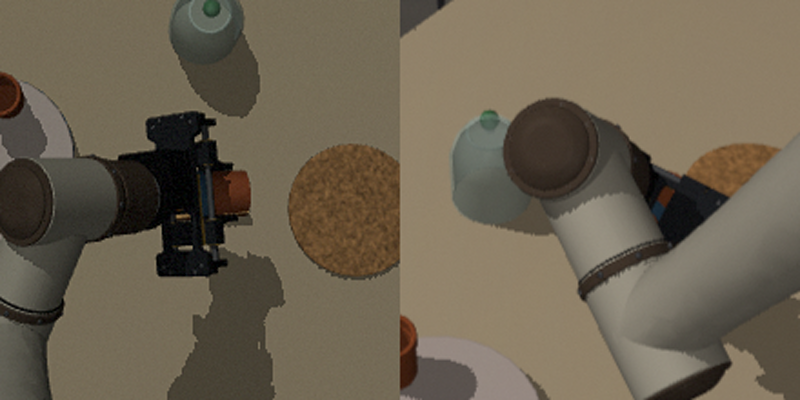

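Run:
```python
from h import *
s=r.observe(); T=rot(s['tool_rot']); mid=s['ee_pos']+T@OFF; print('mid',mid.round(1))
th=np.radians(-40-45); A=R.from_rotvec(np.cross(U,Z)*(-th)).as_matrix()
ax=T@np.array([-np.sin(np.pi/4),0,-np.cos(np.pi/4)]); print('axis foot->mouth',ax.round(3))
e1=np.cross(ax,[1,0,0]); e1/=np.linalg.norm(e1); e2=np.cross(ax,e1)
for n in('top','side'):
    c=optics.read_camera(n); hsv=cv2.cvtColor(c['img'],cv2.COLOR_RGB2HSV).astype(int)
    for nm,h,rad in(('foot',-35,26.5),('collar0',19,30.5),('rim',35,30.5)):
        P=np.array([proj(c,mid+ax*h+rad*(np.cos(a)*e1+np.sin(a)*e2)) for a in np.linspace(0,6.28,60)]); print(n,nm,P.min(0).round(0),P.max(0).round(0))
    x0,y0,x1,y1=(345,255,395,310) if n=='top' else (375,170,420,260)
    for nm,m in(('terra',(hsv[...,0]<12)&(hsv[...,1]>150)&(hsv[...,2]>40)),('blue',(hsv[...,0]>98)&(hsv[...,0]<115)&(hsv[...,1]>110)&(hsv[...,2]>40))):
        q=np.argwhere(m[y0:y1,x0:x1])[:,::-1]+[x0,y0]; print(n,nm,len(q),q.min(0) if len(q) else '',q.max(0) if len(q) else '',np.median(q,0))
```

```text
mid [ 498.2 -115.   150.5]
axis foot->mouth [-0.064  0.994  0.093]
top foot [372. 274.] [377. 297.]
top collar0 [349. 273.] [354. 300.]
top rim [342. 274.] [347. 301.]
top terra 371 [357 274] [377 296] [368. 285.]
top blue 30 [350 279] [353 295] [351.5 289. ]
side foot [389. 193.] [412. 215.]
side collar0 [373. 205.] [400. 231.]
side rim [369. 210.] [396. 235.]
side terra 57 [390 203] [400 220] [395. 207.]
side blue 38 [388 211] [394 219] [391. 215.]
```

```bash
python3 -m jog '{"xyz":[[-0.8,0,0.9],[-1.9,0,2.2],[-3,0,3.5],[-4.1,0,4.8],[-5.2,0,6.1],[-6,0,7.1],[-6.4,0,7.7],[-6.4,0,7.7]],"turn":[[0,0,0],[0,0,0],[0,0,0],[0,0,0],[0,0,0],[0,0,0],[0,0,0],[0,0,0]]}'
python3 -m jog '{"xyz":[[0,0,0],[-0.1,0,0.15]],"turn":[[0,0,0],[0,0,0]]}'
python3 - <<'E'
from h import *
s=r.observe(); print((s['ee_pos']+rot(s['tool_rot'])@OFF).round(1),s['wrist_force'],s['opening'])
print(gm([497,-116,40],-40))
E
```

```text
time: 11.3
ee_pos: [500.2, -151.0, 15.7]
tool_rot: [1.885, -1.768, 0.682]
wrist_force: [0.3, 0.3, -2.0]
opening: 0.637
gripper_force: 24.9
time: 11.5
ee_pos: [501.1, -150.7, 15.1]
tool_rot: [1.885, -1.77, 0.685]
wrist_force: [0.2, 0.1, -1.8]
opening: 0.635
gripper_force: 24.9
[ 498.7 -115.3   49.4] [ 0.15725347  0.11518387 -1.82049296] 0.6352143951723032
(array([-0.53,  0.2 ,  0.75]), array([-0.2,  0.3, -0.1]))
```

Next I lower in small steps, watching the force.

```bash
python3 -m jog '{"xyz":[[-0.13,0.1,0.15],[-0.26,0.15,0.31],[-0.3,0.15,0.38]],"turn":[[0,0,0],[0,0,0],[0,0,0]]}'
python3 -m jog '{"xyz":[[-0.1,0,0.11],[-0.1,0,0.11]],"turn":[[0,0,0],[0,0,0]]}'
python3 -m jog '{"xyz":[[-0.06,0,0.08],[-0.06,0,0.08]],"turn":[[0,0,0],[0,0,0]]}'
python3 - <<'E'
from h import *
s=r.observe(); print((s['ee_pos']+rot(s['tool_rot'])@OFF).round(1),s['wrist_force'],s['wrist_torque'])
E
```

```text
time: 11.8
ee_pos: [498.7, -151.2, 9.4]
tool_rot: [1.885, -1.768, 0.683]
wrist_force: [-0.3, 0.9, -2.3]
opening: 0.638
gripper_force: 24.9
time: 12.0
ee_pos: [498.9, -151.4, 8.5]
tool_rot: [1.884, -1.768, 0.685]
wrist_force: [-1.6, 2.1, 2.3]
opening: 0.639
gripper_force: 25.0
time: 12.2
ee_pos: [499.1, -151.5, 8.3]
tool_rot: [1.884, -1.768, 0.686]
wrist_force: [-3.4, 5.1, 8.3]
opening: 0.641
gripper_force: 25.0
[ 496.7 -116.    42.4] [-3.42798052  5.13917709  8.31928928] [ 0.81874531  0.96642085 -0.72908126]
```

```bash
python3 -m jog '{"xyz":[[0.03,0,-0.04],[0.03,0,-0.04],[0.03,0,-0.04]],"turn":[[0,0,0],[0,0,0],[0,0,0]]}' - 6
python3 -m jog '{"xyz":[[0,0,0],[0,0,0],[0,0,0],[0,0,0],[0,0,0]],"turn":[[0,0,0],[0,0,0],[0,0,0],[0,0,0],[0,0,0]]}' 0
python3 -m jog '{"xyz":[[0,0,-0.7],[0,0,-2],[0,0,-4],[0,0,-7],[0,0,-11],[0,0,-15],[0,0,-18],[0,0,-18]],"turn":[[0,0,0],[0,0,0],[0,0,0],[0,0,0],[0,0,0],[0,0,0],[0,0,0],[0,0,0]]}'
python3 - <<'E'
from h import *
# predicted settled pot
mid=np.array([497,-116,40.]); ax=U*np.cos(.08)+Z*np.sin(.08)
e1=np.cross(ax,[1,0,0]); e1/=np.linalg.norm(e1); e2=np.cross(ax,e1)
for n in('top','side'):
    c=optics.read_camera(n); hsv=cv2.cvtColor(c['img'],cv2.COLOR_RGB2HSV).astype(int)
    cv2.imwrite(f'pics/raw_{n}2.png',c['img'][:,:,::-1])
    for nm,h,rad in(('foot',-35,26.5),('collar0',19,30.5),('rim',35,30.5)):
        P=np.array([proj(c,mid+ax*h+rad*(np.cos(a)*e1+np.sin(a)*e2)) for a in np.linspace(0,6.28,60)]); print(n,nm,P.min(0).round(0),P.max(0).round(0))
    x0,y0,x1,y1=(325,255,395,320) if n=='top' else (355,200,430,300)
    for nm,m in(('terra',(hsv[...,0]<10)&(hsv[...,1]>150)&(hsv[...,2]>70)),('blue',(hsv[...,0]>98)&(hsv[...,0]<115)&(hsv[...,1]>110)&(hsv[...,2]>40))):
        q=np.argwhere(m[y0:y1,x0:x1])[:,::-1]+[x0,y0]; print(n,nm,len(q),q.min(0) if len(q) else '',q.max(0) if len(q) else '',np.median(q,0))
print(r.observe()['q'])
E
```

```text
time: 12.5
ee_pos: [498.7, -151.4, 7.8]
tool_rot: [1.884, -1.769, 0.684]
wrist_force: [-3.3, 1.7, 4.5]
opening: 0.644
gripper_force: 6.0
time: 13.0
ee_pos: [498.9, -151.2, 7.4]
tool_rot: [1.885, -1.769, 0.683]
wrist_force: [0.7, 0.2, -0.6]
opening: 0.972
gripper_force: 0.0
time: 13.8
ee_pos: [493.9, -32.7, 148.5]
tool_rot: [1.892, -1.772, 0.689]
wrist_force: [0.4, 0.1, -0.3]
opening: 1.0
gripper_force: 0.0
top foot [367. 276.] [371. 297.]
top collar0 [346. 276.] [350. 300.]
top rim [340. 277.] [344. 301.]
top terra 134 [349 277] [371 293] [361. 284.]
top blue 171 [341 278] [350 299] [346. 288.]
side foot [385. 228.] [406. 248.]
side collar0 [370. 241.] [395. 264.]
side rim [366. 245.] [391. 268.]
side terra 33 [389 230] [405 240] [397. 233.]
side blue 8 [368 244] [372 251] [369.  248.5]
[ 0.61821619  0.30921845 -0.64764545  0.64978293 -1.11944821 -0.9971105 ]
```

```bash
cat >> h.py <<'E'
def gb(mid,deg,back): T=tool(deg); return gm(np.array(mid)-back*T[:,2],deg)
E
python3 - <<'E'
from h import *
print(gm([497,-116,200],0)); print(gb([497,-116,40],47,130))
E
```

```text
(array([ 6.92, -0.08,  5.07]), array([ -0.2, -39.7,   0.1]))
(array([ 7.53, -0.06, 13.34]), array([ -0.1, -86.7,   0.1]))
```

```bash
python3 -m jog '{"xyz":[[0.8,0,0.6],[2.2,0,1.6],[3.6,0,2.6],[5,0,3.7],[6.2,0,4.5],[6.9,0,5.1],[6.9,0,5.1]],"turn":[[0,-5,0],[0,-12,0],[0,-20,0],[0,-28,0],[0,-35,0],[-0.2,-39.7,0],[-0.2,-39.7,0]]}'
python3 - <<'E'
from h import *
print(gb([497,-116,40],47,130))
E
```

```text
time: 14.6
ee_pos: [496.2, -125.6, 149.9]
tool_rot: [2.28, -2.159, -0.003]
wrist_force: [-0.9, 0.5, -0.6]
opening: 1.0
gripper_force: 0.0
(array([ 5.35, -0.2 ,  5.86]), array([ -0.1, -47. ,  -0.5]))
```

```bash
python3 -m jog '{"xyz":[[1,0,0.3],[2,0,1],[3,0,2],[4,-0.1,3.2],[4.8,-0.2,4.4],[5.3,-0.2,5.5],[5.35,-0.2,5.9],[5.35,-0.2,5.9]],"turn":[[0,-5,0],[0,-12,0],[0,-19,0],[0,-27,0],[0,-35,-0.2],[0,-42,-0.5],[0,-47,-0.5],[0,-47,-0.5]]}'
python3 - <<'E'
from h import *
print(r.observe()['q'],gb([497,-116,40],47,30),gb([497,-116,40],47,0))
E
```

```text
time: 15.4
ee_pos: [499.0, -176.3, 86.4]
tool_rot: [-1.797, 1.69, 0.797]
wrist_force: [-0.5, 0.1, -0.5]
opening: 1.0
gripper_force: 0.0
[-0.50189102  0.64642822  0.13416947 -0.6641348  -1.58755501  0.73811198] (array([-0.13, -0.26,  9.47]), array([ 0.5,  0.3, -0.3])) (array([-0.11, -0.28, 12.47]), array([ 0.5,  0.3, -0.3]))
```

```bash
python3 -m jog '{"xyz":[[0,-0.1,1.3],[-0.1,-0.2,3],[-0.1,-0.3,5],[-0.1,-0.3,7],[-0.1,-0.3,8.5],[-0.1,-0.3,9.5],[-0.1,-0.3,9.5]],"turn":[[0.2,0.3,-0.2],[0.4,0.3,-0.3],[0.4,0.3,-0.3],[0.4,0.3,-0.3],[0.4,0.3,-0.3],[0.4,0.3,-0.3],[0.4,0.3,-0.3]]}'
python3 - <<'E'
from h import *
print(gb([497,-116,40],47,0))
a=[]
for n in('top','side'):
    c=optics.read_camera(n); a.append(c['img'][230:330,290:423] if n=='top' else c['img'][190:290,330:463])
cv2.imwrite('pics/z4.png',cv2.resize(np.hstack(a),(800,300),interpolation=2)[:,:,::-1])
E
```

```text
time: 16.1
ee_pos: [499.2, -103.6, 27.2]
tool_rot: [-1.811, 1.681, 0.773]
wrist_force: [0.3, -0.5, -0.3]
opening: 0.998
gripper_force: 0.0
(array([0.42, 0.3 , 3.14]), array([ 0. , -0.3,  0.7]))
```

View pics/z4.png

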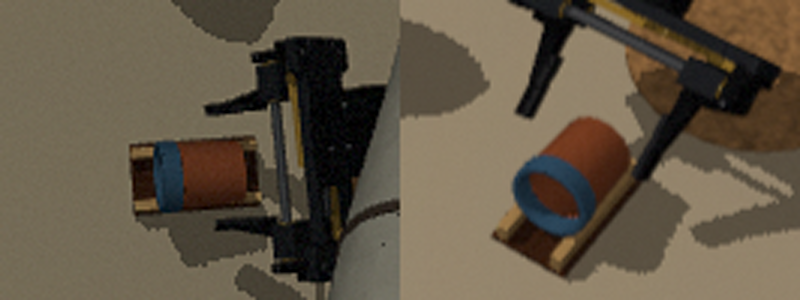

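Run:
```python
from h import *
a,b=tri((358.3,265.7),(371.7,228.3)),tri((361.7,304.3),(410,249.3)); print(a,b)
m=(a[0]+b[0])/2; s=r.observe(); T=rot(s['tool_rot']); print(m,'bias tool',T.T@(m-s['ee_pos']))
print('pot axis from tip, tool axes',T.T@(np.array([497,-116,40])-m))
t=optics.read_camera('top'); print([at_z(t,290+190/3,230+v/3,z) for v,z in((138,42),(211,42))])
```

```text
(array([ 549.6, -124.5,   55.6]), array([0.6, 1. ]), array([-1.3, -0.2])) (array([ 453.3, -130.9,   54.6]), array([0.5, 0.8]), array([-1.1, -0.1]))
[ 501.45 -127.7    55.1 ] bias tool [ -4.50565429   0.25445836 -34.52009316]
pot axis from tip, tool axes [ 2.71038904  3.80770245 19.04882393]
[array([ 526.82636602, -111.17108211,   42.        ]), array([ 465.25937931, -110.05248984,   42.        ])]
```

```bash
python3 -m jog '{"xyz":[[0.2,0.2,0.5],[0.4,0.4,1.3],[0.4,0.4,2.1],[0.4,0.4,2.8],[0.4,0.4,3.1],[0.4,0.4,3.1]],"turn":[[0,0,0.3],[0,0,0.7],[0,0,0.7],[0,0,0.7],[0,0,0.7],[0,0,0.7]]}'
python3 -m jog '{"xyz":[[0,0,0],[0,0,0],[0,0,0],[0,0,0],[0,0,0],[0,0,0],[0,0,0]],"turn":[[0,0,0],[0,0,0],[0,0,0],[0,0,0],[0,0,0],[0,0,0],[0,0,0]]}' 1 25
python3 - <<'E'
from h import *
s=r.observe(); print((s['ee_pos']+rot(s['tool_rot'])@OFF).round(1),s['opening']*87,s['wrist_force'],gm([497,-116,40],47))
E
```

```text
time: 17.05
ee_pos: [494.8, -84.9, 3.1]
tool_rot: [-1.802, 1.693, 0.777]
wrist_force: [0.9, -0.7, 0.1]
opening: 0.999
gripper_force: 0.0
time: 17.75
ee_pos: [493.7, -85.4, 3.8]
tool_rot: [-1.802, 1.693, 0.779]
wrist_force: [-4.5, -0.0, 2.4]
opening: 0.635
gripper_force: 24.9
[ 495.7 -117.3   41.3] 55.276305668655155 [-4.50505026 -0.01413622  2.37870256] (array([-0.01, -0.14,  0.18]), array([-0. , -0.3, -0. ]))
```

```bash
python3 -m jog '{"xyz":[[-0.2,0,-0.2],[-0.7,0,-0.7],[-1.8,0,-1.7],[-3.3,0,-3.1],[-5.1,0,-4.7],[-7,0,-6.5],[-8,0,-7.5],[-8,0,-7.5]],"turn":[[0,0,0],[0,0,0],[0,0,0],[0,0,0],[0,0,0],[0,0,0],[0,0,0],[0,0,0]]}'
python3 - <<'E'
from h import *
s=r.observe(); print(s['opening']*87,(s['ee_pos']+rot(s['tool_rot'])@OFF).round(1))
print(gm([474,-324,150],-47.6))
E
```

```text
time: 18.55
ee_pos: [496.3, -85.8, 116.2]
tool_rot: [-1.804, 1.691, 0.766]
wrist_force: [0.5, -0.5, -2.3]
opening: 0.641
gripper_force: 25.0
55.73735850727066 [ 498.  -117.6  153.9]
(array([ 18.66,   3.67, -20.36]), array([-0.5, 94.1, -0.1]))
```

```bash
python3 -m jog '{"xyz":[[0.6,0.1,-0.7],[1.8,0.3,-2],[3.2,0.6,-3.4],[4.6,0.9,-4.9],[6,1.2,-6.4],[7.4,1.4,-7.9],[8.6,1.7,-9.3],[9.4,1.9,-10.2]],"turn":[[0,3,0],[0,9,0],[-0.1,15,0],[-0.1,21.5,0],[-0.2,28,0],[-0.2,35,0],[-0.2,41.5,0],[-0.2,47,0]]}'
python3 - <<'E'
from h import *
print(gm([474,-324,150],-47.6))
E
```

```text
time: 19.35
ee_pos: [483.6, -224.9, 114.3]
tool_rot: [2.284, -2.146, 0.008]
wrist_force: [-0.7, -0.7, -3.1]
opening: 0.637
gripper_force: 25.0
(array([13.82,  1.58, -0.53]), array([ 0.1, 47.1,  0. ]))
```

```bash
python3 -m jog '{"xyz":[[1.4,0.2,0],[3.2,0.4,-0.1],[5,0.6,-0.2],[7,0.8,-0.3],[9,1,-0.4],[11,1.3,-0.5],[12.8,1.5,-0.5],[13.8,1.6,-0.5]],"turn":[[0,5,0],[0,11,0],[0,18,0],[0,25,0],[0,32,0],[0,39,0],[0,44.5,0],[0.1,47.1,0]]}'
python3 -m jog '{"xyz":[[0,0,0],[0,0,0]],"turn":[[0,0,0],[0,0,0]]}'
python3 - <<'E'
from h import *
s=r.observe(); T=rot(s['tool_rot']); mid=s['ee_pos']+T@OFF; print('mid',mid.round(1),s['q'],gm([474,-324,150],-47.6))
# pot axis (foot->mouth) in tool: at grasp theta=46.7 pitch +4.6
T0=tool(46.7); a=T0.T@(U*np.cos(.08)+Z*np.sin(.08)); ax=T@a; print('axis',ax.round(3))
e1=np.cross(ax,[1,0,0]); e1/=np.linalg.norm(e1); e2=np.cross(ax,e1)
for n in('top','side'):
    c=optics.read_camera(n); hsv=cv2.cvtColor(c['img'],cv2.COLOR_RGB2HSV).astype(int)
    cv2.imwrite(f'pics/raw_{n}3.png',c['img'][:,:,::-1])
    al=[]
    for nm,h,rad in(('foot',-35,26.5),('collar0',19,30.5),('rim',35,30.5)):
        P=np.array([proj(c,mid+ax*h+rad*(np.cos(t)*e1+np.sin(t)*e2)) for t in np.linspace(0,6.28,60)]); al.append(P); print(n,nm,P.min(0).round(0),P.max(0).round(0))
    al=np.vstack(al); (x0,y0),(x1,y1)=(al.min(0)-10).astype(int),(al.max(0)+10).astype(int)
    for nm,m in(('terra',(hsv[...,0]<9)&(hsv[...,1]>155)&(hsv[...,2]>50)),('blue',(hsv[...,0]>98)&(hsv[...,0]<115)&(hsv[...,1]>110)&(hsv[...,2]>40))):
        q=np.argwhere(m[y0:y1,x0:x1])[:,::-1]+[x0,y0]; print(n,nm,len(q),q.min(0) if len(q) else '',q.max(0) if len(q) else '',np.median(q,0) if len(q) else '')
E
```

```text
time: 20.15
ee_pos: [475.8, -363.0, 118.9]
tool_rot: [1.795, -1.681, 0.788]
wrist_force: [0.4, -0.9, -2.0]
opening: 0.641
gripper_force: 24.9
time: 20.35
ee_pos: [475.9, -363.7, 119.6]
tool_rot: [1.794, -1.686, 0.783]
wrist_force: [0.1, -0.1, -2.4]
opening: 0.638
gripper_force: 24.9
mid [ 473.6 -324.1  148.9] [-0.22058679  0.32771056 -0.89887261  1.51724739 -0.78554034 -1.09196876] (array([ 0.11, -0.06, -0.09]), array([ 0.2,  0.3, -0. ]))
axis [-0.002  0.01  -1.   ]
top foot [443. 284.] [467. 308.]
top collar0 [435. 283.] [460. 309.]
top rim [433. 283.] [458. 309.]
top terra 46 [444 285] [466 306] [453.5 294. ]
top blue 1 [442 284] [442 284] [442. 284.]
side foot [448. 143.] [473. 160.]
side collar0 [442. 160.] [470. 180.]
side rim [440. 165.] [469. 185.]
side terra 5 [461 155] [463 162] [462. 161.]
side blue 0
```

```bash
python3 -m jog '{"xyz":[[-0.7,0,0.6],[-1.9,0,1.7],[-3.2,0,2.9],[-4.5,0,4.1],[-5.7,0,5.2],[-6.6,0,6],[-7.2,0,6.6],[-7.2,0,6.6]],"turn":[[0,0,0],[0,0,0],[0,0,0],[0,0,0],[0,0,0],[0,0,0],[0,0,0],[0,0,0]]}'
python3 -m jog '{"xyz":[[-0.15,0,0.13],[-0.15,0,0.13]],"turn":[[0,0.2,0],[0,0.2,0]]}'
python3 - <<'E'
from h import *
s=r.observe(); print((s['ee_pos']+rot(s['tool_rot'])@OFF).round(1),s['wrist_force'],s['wrist_torque'],gm([474,-324,43],-47.6))
E
```

```text
time: 21.25
ee_pos: [477.3, -363.3, 22.5]
tool_rot: [1.794, -1.684, 0.787]
wrist_force: [0.1, -0.4, -2.3]
opening: 0.641
gripper_force: 24.9
time: 21.45
ee_pos: [477.4, -363.2, 21.5]
tool_rot: [1.791, -1.682, 0.792]
wrist_force: [-0.2, -0.6, -2.3]
opening: 0.636
gripper_force: 24.9
[ 474.9 -323.4   50.5] [-0.21742606 -0.60465334 -2.30238821] [1.94413019e+00 2.69531347e-01 1.89695202e-03] (array([-0.53,  0.1 ,  0.54]), array([-0.1, -0.1, -0. ]))
```

```bash
python3 -m jog '{"xyz":[[-0.2,0,0.18],[-0.3,0,0.27],[-0.3,0,0.27]],"turn":[[0,0,0],[0,0,0],[0,0,0]]}'
python3 -m jog '{"xyz":[[-0.11,0,0.1],[-0.11,0,0.1]],"turn":[[0,0,0],[0,0,0]]}'
python3 -m jog '{"xyz":[[-0.07,0,0.07],[-0.07,0,0.07]],"turn":[[0,0,0],[0,0,0]]}'
python3 - <<'E'
from h import *
s=r.observe(); print((s['ee_pos']+rot(s['tool_rot'])@OFF).round(1),s['wrist_force'],s['wrist_torque'],gm([474,-324,43],-47.6))
E
```

```text
time: 21.75
ee_pos: [476.9, -363.3, 16.9]
tool_rot: [1.791, -1.682, 0.791]
wrist_force: [-0.1, -0.9, -2.6]
opening: 0.635
gripper_force: 24.9
time: 21.95
ee_pos: [477.2, -363.5, 16.0]
tool_rot: [1.791, -1.681, 0.793]
wrist_force: [-0.6, 1.7, 1.4]
opening: 0.633
gripper_force: 25.0
time: 22.15
ee_pos: [477.4, -363.7, 16.0]
tool_rot: [1.79, -1.68, 0.795]
wrist_force: [-2.4, 4.3, 5.6]
opening: 0.637
gripper_force: 25.0
[ 474.8 -323.9   44.9] [-2.41471533  4.25939284  5.6206023 ] [ 1.00320901  0.72276278 -0.48304972] (array([-0.16,  0.09,  0.13]), array([-0.1, -0.2, -0. ]))
```

```bash
python3 -m jog '{"xyz":[[0,0,0],[0,0,0],[0,0,0]],"turn":[[0,0,0],[0,0,0],[0,0,0]]}' - 4
python3 -m jog '{"xyz":[[0,0,0],[0,0,0],[0,0,0],[0,0,0],[0,0,0],[0,0,0]],"turn":[[0,0,0],[0,0,0],[0,0,0],[0,0,0],[0,0,0],[0,0,0]]}' 0
python3 -m jog '{"xyz":[[0,0,-0.6],[0,0,-2],[0,0,-4],[0,0,-7],[0,0,-10],[0,0,-14],[0,0,-17],[0,0,-17]],"turn":[[0,0,0],[0,0,0],[0,0,0],[0,0,0],[0,0,0],[0,0,0],[0,0,0],[0,0,0]]}'
python3 -m jog '{"xyz":[[-1,0,-0.5],[-3,0,-1],[-6,0,-2],[-9,0,-4],[-12,0,-6],[-14,0,-7],[-14,0,-7]],"turn":[[0,0,0],[0,0,0],[0,0,0],[0,0,0],[0,0,0],[0,0,0],[0,0,0]]}'
```

```text
time: 22.45
ee_pos: [477.4, -363.8, 15.6]
tool_rot: [1.79, -1.681, 0.794]
wrist_force: [-2.0, 4.1, 5.3]
opening: 0.647
gripper_force: 4.0
time: 23.05
ee_pos: [476.9, -363.4, 14.3]
tool_rot: [1.791, -1.682, 0.791]
wrist_force: [-0.3, -0.3, -0.2]
opening: 0.988
gripper_force: 0.0
time: 23.85
ee_pos: [471.8, -234.4, 131.5]
tool_rot: [1.798, -1.682, 0.799]
wrist_force: [0.4, 0.1, 0.4]
opening: 1.004
gripper_force: 0.0
time: 24.55
ee_pos: [459.9, -91.0, 70.9]
tool_rot: [1.793, -1.677, 0.79]
wrist_force: [0.5, 0.1, 1.1]
opening: 0.999
gripper_force: 0.0
```

Run:
```python
from h import *
a=[]
for n in('top','side'):
    c=optics.read_camera(n); a.append(c['img'][130:370,140:480] if n=='top' else c['img'][130:370,140:500])
cv2.imwrite('pics/z5.png',np.vstack([cv2.resize(x,(420,298)) for x in a])[:,:,::-1])
c=optics.read_camera('top')
for n in('top','side'): print(n,[(np.round(b['bbox']).tolist(),round(b['confidence'],2)) for o in('pot','mister','cloche') for b in finder.boxes_of(n,o)])
s=r.observe(); print(s['wrist_force'],s['q'])
```

```text
top [([181.0, 262.0, 214.0, 290.0], 0.82), ([423.0, 281.0, 453.0, 305.0], 0.69), ([228.0, 218.0, 255.0, 245.0], 0.65), ([154.0, 191.0, 198.0, 225.0], 0.87), ([335.0, 173.0, 370.0, 214.0], 0.9)]
side [([228.0, 275.0, 262.0, 314.0], 0.68), ([227.0, 338.0, 266.0, 382.0], 0.63), ([140.0, 291.0, 183.0, 361.0], 0.97), ([276.0, 162.0, 323.0, 223.0], 0.76)]
[0.29599651 0.31982543 0.86085273] [ 0.5588333   0.41619654 -0.88482605  0.89663043 -0.98172902 -1.28570943]
```

View pics/z5.png

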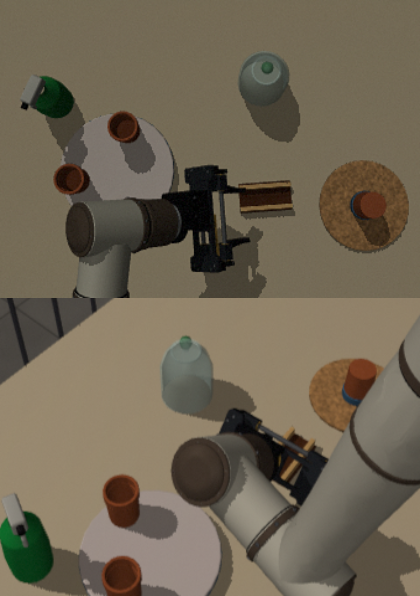

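The pot stands mouth down in the middle of the mat, at about (371,207) in this crop. The two plain pots, the mister and the cloche are where they were. I'll raise the arm clear and hand in.

```bash
python3 -m jog '{"xyz":[[0.7,0,-0.7],[2,0,-2],[3.5,0,-3.3],[5,0,-4.6],[5.2,0,-4.7],[5.2,0,-4.7],[5.2,0,-4.7]],"turn":[[0,0,0],[0,0,0],[0,0,0],[0,0,0],[0,0,0],[0,0,0],[0,0,0]]}' && python3 -c "
from workcell import workorder
print(workorder.hand_in())"
```

```text
time: 25.7
ee_pos: [459.4, -92.7, 142.5]
tool_rot: [1.791, -1.681, 0.79]
wrist_force: [0.6, 0.2, -0.3]
opening: 1.004
gripper_force: 0.0
the job is handed in; nothing more can be done
None
```

The blue-rimmed pot was laid on the rest's rails, released, regrasped and now stands upside down near the middle of the cork mat; the other things look unmoved, and I handed the job in at 25.7 s (no verdict was returned).

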